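# Shut the terminal box cover and tuck its edge under the lip

### The job

Shut the sprung cover of the terminal box by pushing with the fingertips: fold it over and gently hold it down flat, push it on so that its front edge goes all the way home beneath the fixed lip, then let go so that the lip alone keeps it down. Do not grip or pinch the cover or touch the gasket on its underside, and leave the solder tin, the fuse tube and the pliers where they are.

Things in the scene. Friction and masses are not known exactly. Their poses are not given: they have to be found in the camera images.
- terminal_box: Low open grey plastic box fixed to the bench, 140 x 120 mm, walls 40 mm high, white terminals and relays inside. Origin: on the bench, 62 mm from the box's hinge end and 78 mm from its lip end, mid-width; +x points from the hinge side (nearer the robot) to the lip side, +z up. Its place and yaw differ from start to start.
- cover_hinge (a point): Centre of the hinge pin, 46 mm above the bench, 56 mm behind the box's origin when the pin is at the back of its slots; axis along the box's y. The pin's ends run in slotted steel lugs on the box's side walls (lug tops 56 mm above the bench, 55 to 60 mm either side of the middle).
- hinge_pin (a joint): Slide of hinge pin and cover in the slots along the box's +x, in m: 0 = back, 0.014 = fully forward (home); starts within 2 mm of the back. Takes about 9 N to move and stays where left. The cover comes down past the lip only with the pin within 3 mm of the back; further forward its edge lands on top of the lip.
- cover (a joint): Hinge angle of the cover, rad: 0 = flat down (stop), 1.2 to 1.55 = nearly upright, as it starts, 1.7 = open stop. A spring (0.15 N m per rad) pushes it open to about 1.4: about 3 N at the ledge hold it flat; let go untucked, it springs open. Tucked and let go, it rests at about 0.03 rad, its edge against the lip's underside.
- cover_ledge (a point): Foot of the ledge on the cover's outer (upper when shut) face, mid-width, 70 mm from the hinge axis, face 2 mm above the axis when flat. The ledge is 36 mm wide, 8 mm high: steep side to the hinge, ramps to the front and at both ends. A fingertip on the plate behind it can press the cover down and push it forward. Axes: x hinge to front edge, z out of the face. Cover: aluminium, 104 mm wide.
- cover_edge (a point): Middle of the front edge of the cover's tongue (60 mm wide, 4 mm thick, mid-thickness), 108 mm from the hinge axis. Flat down with the pin at the back it lies 4 mm short of the lip; home, 10 mm beneath it, its top 3.5 mm below the lip's underside.
- lip_edge (a point): Middle of the fixed lip's free edge, at its underside, 51.5 mm above the bench; box axes. The lip is a flat steel strip, 74 mm wide along y, 4 mm thick, on the box's end wall; it overhangs 14 mm from the wall towards the hinge.
- gasket: Black rubber sheet, 80 x 98 x 2.5 mm, on the underside (inside) of the cover; the fingers must not touch it (a touch over 1 N counts). Origin at the hinge axis.
- solder_tin: Round yellowish tin, 55 mm across, 21 mm high, loose on the bench; leave it alone. Origin: centre of its underside.
- fuse_tube: Brown-orange tube, 14 x 60 x 12 mm, lying loose on the bench; leave it alone. Origin: centre of its underside.
- pliers: Small red and blue handled pliers, 66 x 118 x 12 mm, lying loose beside the box; leave them alone. Origin: centre of the underside.

How it is judged:
At the end, for the whole second after the job is handed in: The cover lies down (under 0.07 rad) and still, the hinge pin is at least 10 of its 14 mm forward, the cover's edge is at least 6 mm in beneath the lip, and tin, tube and pliers are within 15 mm of where they stood (value of joint cover below 0.07 rad and value of joint hinge_pin above 0.01 m and x of cover_edge in the frame of lip_edge above 0.006 m and z of cover_edge in the frame of lip_edge below 0 m and velocity of joint cover below 0.05 rad/s and distance of each of solder_tin, fuse_tube, pliers from where it was at the start of the episode below 0.015 m); the robot touches nothing.
It fails at once if the gasket on the underside was touched (cover gripped or pinched) (contact force between the fingers and gasket above 1 N).
It fails at once if the box or its cover was pushed roughly (over 80 N) (contact force between the fingers and terminal_box above 80 N).
It fails at once if a bystander was moved or lifted (distance of any of solder_tin, fuse_tube, pliers from where it was at the start of the episode above 0.02 m).
It also fails if it takes over 38 s, if anything falls off the work surface, if the arm or the gripper's body presses on something with over 40 N, if the wrist force passes 120 N, or if a joint passes its speed limit or range.

### The arm

A 6-joint arm with a two-finger parallel gripper is mounted at the origin on a cart in front of the work surface, level with it; the furniture and walls round the work are solid. World frame = base frame: x ahead of the robot, y to its left, z up, the work surface at z = 0. Lengths are in m, angles in rad, forces in N, time in s.
With the tool pointing down it reaches from about 0.35 to 0.875 m from the base axis. Payload 4.2 kg.
Tool frame: the origin (TCP) lies at the very end of the fingers, on their centre line; the grasp point (between the pads) lies 19 mm behind it (bot.grasp_offset is the distance from the TCP to the grasp point, in m); z points along the fingers, y is the line along which they close (so a half turn about z gives the same grasp; the last joint's range is limited). The gripper opens to 87 mm and grips with 3 to 60 N. Pads are 19 mm wide; open, the fingers measure 117 mm over their backs; the gripper's body (75 mm by 190 mm) begins 51 mm behind the grasp point.
Start: joints at [-1.042, 0.385, 0.008, 0, -1.194, -0.259], TCP at [0.167, -0.602, 0.223] pointing down, gripper open.
Joint ranges: [-3.14, 3.14], [-1.21, 2.06], [-1.07, 1.41], [-3.16, 2.05], [-2.99, -0.16], [-3.1, 3.1]. Speed limits (rad/s): [2.79, 2.79, 3.14, 3.14, 3.14, 3.14].

### API

Orientations are given as a unit quaternion [w, x, y, z].
In Python, from cell import bot, cams, cut_out, place_of gives the robot as it stands.
- The arm moves only by the tool arm_command, never from a script. Its argument "series" is a list of rows, each a list of 7 numbers: the finger opening in cm, from 0 to 8.7, then the shift along the tool's x, y, z in cm, then the turn, a rotation vector about the tool's x, y, z in degrees. A call has 1 to 20 rows; each row is the pose to reach, as a shift and turn from the pose commanded when the call began, along the tool's axes at that moment; what a row does not reach only later rows make up. A row lasts 1/10 s, in which the tool goes at most 50 mm and 8.59 degrees, less where a joint would pass 70% of its speed; a pose out of reach is approached as far as the arm can. A call with a gripper value outside its range is refused whole. The fingers move at their own pace and stop on an object; "grip_force" is the grip in N (left out, the last holds). Time passes only in rows, so rows that repeat a pose let the fingers close. It gives the time, the measured TCP pose, the force, the opening and the grip force at its end, in the units of the state.
- bot.read_state(): the state, without advancing time (a new reading comes with each control period).
- cams.get_image(name): name is "side" or "top" or "wrist"; returns a dict with "img" (400x640x3 uint8, blue, green, red), "range_z" (400x640 float32, m along the optical axis (not along the pixel's ray), 0 where there is no reading), "K" (3x3 intrinsics, pixels), "world_from_camera" (4x4, takes a point from camera to world coordinates). Camera axes: x right, y up, looking along -z (the intrinsics and any distortion apply to the point x, -y, -z); pixel columns grow to the right and rows downward; lengths in m; the calibration is good to about 2 mm. A picture is of the moment at which its call begins.
- bot.hand_in(): hands the job in; it is judged then, once.
Trained networks look in the newest picture that a camera, given by its name, has taken for a name from the list of things; names that differ only in an ending like _2 or _b are one class to them, and where a whole thing is asked for, a point or a joint stands for the part that bears it (a point fixed in the world has none). Each returns a list of dicts, best first, with "conf" (0 to 1); they miss things now and then, are a little off and sometimes report something else, mostly with a low value. They report only what shows in the picture. A call takes as long as a camera call.
- cut_out(camera, name): "pixels" (400x640 bool, what is visible of it).
- place_of(camera, name): "point" ([x, y, z] in m, in world coordinates, good to about 4 mm: a listed point, or the origin of a listed thing).
The state is a dict: "t": time; "joint_positions": joint angles; "qd": joint speeds; "effort": joint torques, N m; "position": TCP position; "ee_rot": TCP orientation; "force": force on the tool from outside, world axes, zero at the start; "wrist_torque": the same for the moment, N m; "finger_gap": finger opening in m; "grip_force": force on a finger pad.
Only numpy, scipy, OpenCV 4.12 (cv2) and the standard library are available. Lean on these libraries where they do the work, as an engineer would, in place of code of your own. Each camera call takes 0.05 s, during which the arm holds its last target. There are 200 camera calls.

## Working session

There is one attempt and no reset: what is moved stays moved. The work goes in short steps, Python scripts to look and compute and a tool call to move; the robot and the scene stay as the last step left them, time stands still between calls to the robot, and variables do not carry over. Pictures are saved under pics/ and viewed, at most 10 in all, crops included, and the job is handed in when it is done.

Besides the shell and the picture viewer there is one more tool, called after "Call:" by a JSON object that holds its "api" and its "payload". arm_command: Moves the arm, as the interface text tells. Its arguments: {"type":"object","properties":{"series":{"type":"array"},"grip_force":{"type":"number"}},"required":["series"]}

```bash
mkdir -p pics; python3 - <<'E'
from cell import bot,cams,cut_out,place_of
import cv2,numpy as np
s=bot.read_state();print(s['t'],s['position'],s['ee_rot'],s['finger_gap'])
ims=[]
for c in ['top','side']:
    d=cams.get_image(c);ims.append(d['img'])
    for n in ['terminal_box','cover_hinge','cover_ledge','cover_edge','lip_edge','solder_tin','fuse_tube','pliers']:
        print(c,n,[(np.round(r['point'],3).tolist(),round(r['conf'],2)) for r in place_of(c,n)[:2]])
    print(d['K'].tolist(),np.round(d['world_from_camera'],3).tolist())
for c,i in zip('ts',ims): cv2.imwrite(f'pics/{c}0.png',i)
E
```

```text
0.0 [ 0.1664504  -0.60181111  0.22146159] [-1.90881214e-04 -1.34407010e-01  9.90925615e-01  1.06975521e-03] 0.08687238917594221
top terminal_box [([0.466, -0.03, -0.002], 0.71)]
top cover_hinge [([0.413, -0.015, 0.045], 0.87)]
top cover_ledge [([0.434, -0.03, 0.114], 0.79), ([0.413, -0.02, 0.043], 0.5)]
top cover_edge [([0.457, -0.029, 0.15], 0.57)]
top lip_edge [([0.528, -0.042, 0.052], 0.84)]
top solder_tin [([0.468, 0.081, 0.005], 0.94)]
top fuse_tube [([0.534, 0.077, -0.002], 0.82)]
top pliers [([0.398, -0.171, -0.001], 0.92)]
[[513.451543290125, 0.0, 316.4141583237808], [0.0, 513.451543290125, 202.26340063253872], [0.0, 0.0, 1.0]] [[0.029, 0.996, -0.088, 0.42], [-0.999, 0.027, -0.028, -0.003], [-0.025, 0.088, 0.996, 0.901], [0.0, 0.0, 0.0, 1.0]]
side terminal_box [([0.468, -0.032, 0.001], 0.68)]
side cover_hinge [([0.415, -0.02, 0.05], 0.62)]
side cover_ledge [([0.434, -0.024, 0.112], 0.76)]
side cover_edge [([0.455, -0.029, 0.15], 0.63)]
side lip_edge [([0.524, -0.042, 0.051], 0.75)]
side solder_tin [([0.472, 0.079, -0.004], 0.52), ([0.396, -0.169, 0.001], 0.17)]
side fuse_tube [([0.537, 0.076, 0.002], 0.68)]
side pliers [([0.398, -0.172, 0.001], 0.71)]
[[364.9351478537519, 0.0, 319.223142769986], [0.0, 364.9351478537519, 200.49899784216845], [0.0, 0.0, 1.0]] [[-0.946, 0.195, -0.26, 0.288], [-0.325, -0.575, 0.751, 0.658], [-0.003, 0.795, 0.607, 0.584], [0.0, 0.0, 0.0, 1.0]]
```

View pics/t0.png

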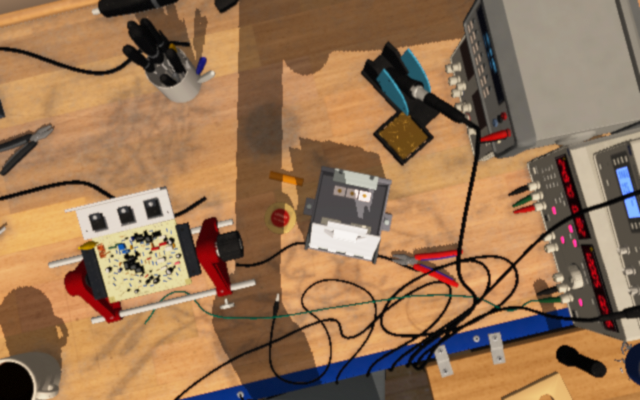

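View pics/s0.png

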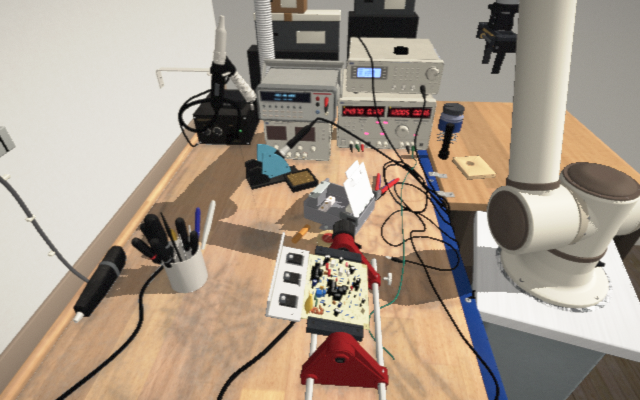

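The top view shows the box at about (345,215), the white cover leaning open at (345,240) and the power supplies at (530–640,130–320). The side view shows the cover upright at (358,185). I'll check the clearance along the arm's route and work out the box frame.

```bash
cat > h.py <<'E'
import numpy as np
from scipy.spatial.transform import Rotation as R
from cell import bot,cams,cut_out,place_of
H=np.array([.4138,-.0178]);  # pin at back, xy
L=np.array([.526,-.042])
yaw=np.arctan2(*(L-H)[::-1])
bx=np.array([np.cos(yaw),np.sin(yaw)]);by=np.array([-bx[1],bx[0]])
def cloud(c):
    d=cams.get_image(c);z=d['range_z'];v,u=np.mgrid[:400,:640];K=d['K']
    p=np.stack([(u-K[0,2])/K[0,0]*z,-(v-K[1,2])/K[1,1]*z,-z],-1)
    T=d['world_from_camera'];w=p@T[:3,:3].T+T[:3,3];w[z==0]=np.nan
    return d['img'],w
def to_tool(along,z,lat=0,pitch=0):
    """cm shift & deg turn in tool axes to put TCP at along (m from pin-at-back along box x), z, tool x=-box x"""
    s=bot.read_state();w,x,y,zz=s['ee_rot'];Rc=R.from_quat([x,y,zz,w])
    X=np.r_[-bx,0];Y=np.r_[by,0];Rt=R.from_matrix(np.stack([X,Y,[0,0,-1.]],1))*R.from_euler('y',pitch,degrees=True)
    p=np.r_[H+along*bx+lat*by,z]
    print('shift cm',np.round(Rc.inv().apply(p-s['position'])*100,2),'turn',np.round((Rc.inv()*Rt).as_rotvec(degrees=True),1))
def rel():
    s=bot.read_state();q=s['position'];d=q[:2]-H
    print('t',round(s['t'],2),'along mm',round(d@bx*1e3,1),'lat',round(d@by*1e3,1),'z',round(q[2]*1e3,1),'F box',np.round([s['force'][:2]@bx,s['force'][:2]@by,s['force'][2]],1))
E
python3 - <<'E'
from h import *
print(np.degrees(yaw),np.linalg.norm(L-H))
rel();to_tool(-.03,.30)
_,w=cloud('top')
g=np.full((11,16),np.nan)
for i,x in enumerate(np.arange(0,.55,.05)):
    for j,y in enumerate(np.arange(-.7,.1,.05)):
        m=(w[...,0]>=x)&(w[...,0]<x+.05)&(w[...,1]>=y)&(w[...,1]<y+.05)
        if m.any(): g[i,j]=np.nanmax(w[...,2][m])
print(np.round(g*100))
# cover plane points in box frame
d=w[...,:2]-H;a=d@bx;l=d@by;z=w[...,2]
m=(abs(l)<.05)&(a>-.02)&(a<.07)&(z>.065)&(z<.17)
for zz in np.arange(.07,.16,.01):
    k=m&(abs(z-zz)<.005)
    if k.any():print(round(zz,3),k.sum(),np.round(np.nanpercentile(a[k],[10,50,90])*1e3,1),np.round([l[k].min()*1e3,l[k].max()*1e3],1))
E
```

```text
-12.171458208587472 0.11478013765456115
t 0.9 along mm -118.4 lat -623.5 z 222.6 F box [-0.5  1.5 -0.3]
shift cm [-36.75  51.15  -7.74] turn [-0.   0.  27.6]
[[ nan  nan  nan  nan  nan  nan  nan -75. -75. -75. -65. -65.  nan  nan
   nan  nan]
 [ nan  nan  nan  nan  nan -75. -75.  nan -76. -75. -65. -65.  nan  nan
   nan  nan]
 [ nan  nan  nan  nan -63. -65. -76.  nan  nan  nan  nan -19. -19. -18.
  -17.  -4.]
 [ nan -57. -58.  -0.  -0.   1.   1.   1.   1.  -0.  -0.  nan  -4.   1.
    1.   1.]
 [-55. -56.  nan   2.   9.  11.  11.   1.   0.   1.   2.   2.   1.   1.
    1.   2.]
 [ nan  nan  nan   5.   9.  11.  11.   0.   1.   5.   3.   2.   2.   1.
    1.   2.]
 [ nan  nan  nan  nan  nan  21.  21.  19.  13.   8.   2.   3.   3.   3.
    3.   3.]
 [ nan  nan  nan  nan  nan  22.  21.   1.   7.   9.   2.   1.   6.   1.
    1.   4.]
 [ nan  nan  nan  nan  nan  23.  24.  13.   8.  12.   1.   1.  15.  15.
   13.   4.]
 [ nan  nan  nan  nan  nan  17.  29.  29.   1.  14.   0.   1.  15.  15.
   15.   2.]
 [ nan  nan  nan  nan  nan  nan  28.  17.   0.  16.   0.   5.   6.   6.
    5.   2.]]
0.07 149 [ 8.  10.3 12.5] [-49.8  48. ]
0.08 153 [11.9 14.1 15.9] [-49.4  48.7]
0.09 159 [15.9 17.8 20.2] [-49.3  49. ]
0.1 83 [19.2 21.6 24. ] [-49.4  49.1]
0.11 81 [22.  24.9 27.9] [-49.7  48.6]
0.12 284 [20.9 26.  30.6] [-49.7  49.3]
0.13 276 [28.3 32.6 35.3] [-50.   49.7]
0.14 127 [35.3 37.1 39.9] [-31.2  27.9]
0.15 98 [38.8 40.7 42.2] [-31.6  27.1]
```

Call:
{"api": "arm_command", "payload": {"series": [[0,0,0,-4,0,0,0],[0,0,0,-8,0,0,0],[0,-36.8,51.2,-8,0,0,27.6],[0,-36.8,51.2,-8,0,0,27.6],[0,-36.8,51.2,-8,0,0,27.6],[0,-36.8,51.2,-8,0,0,27.6],[0,-36.8,51.2,-8,0,0,27.6],[0,-36.8,51.2,-8,0,0,27.6],[0,-36.8,51.2,-8,0,0,27.6],[0,-36.8,51.2,-8,0,0,27.6],[0,-36.8,51.2,-8,0,0,27.6],[0,-36.8,51.2,-8,0,0,27.6],[0,-36.8,51.2,-8,0,0,27.6],[0,-36.8,51.2,-8,0,0,27.6],[0,-36.8,51.2,-8,0,0,27.6],[0,-36.8,51.2,-8,0,0,27.6],[0,-36.8,51.2,-8,0,0,27.6],[0,-36.8,51.2,-8,0,0,27.6],[0,-36.8,51.2,-8,0,0,27.6],[0,-36.8,51.2,-8,0,0,27.6]], "grip_force": 10}}

```text
t: 2.95
position: [0.3846, -0.0117, 0.3027]
ee_rot: [0.0, 0.107, 0.994, 0.0]
force: [0.8, -0.2, -0.2]
finger_gap: 0.0002
grip_force: 0.0
```

```bash
python3 - <<'E'
from h import *
rel();print(bot.read_state()['finger_gap'],bot.read_state()['joint_positions']);to_tool(-.02,.20);to_tool(-.02,.092)
import cv2
d=cams.get_image('wrist');cv2.imwrite('pics/w1.png',d['img'])
for n in ['cover_hinge','cover_ledge','cover_edge','lip_edge']:
    for c in ['wrist']:
        for r in place_of(c,n)[:1]:
            p=np.array(r['point']);print(c,n,round(r['conf'],2),np.round([(p[:2]-H)@bx*1e3,(p[:2]-H)@by*1e3,p[2]*1e3],1))
E
```

```text
t 2.95 along mm -29.8 lat -0.2 z 302.7 F box [ 0.8  0.  -0.2]
0.00018005976061373144 [ 3.97934180e-01 -9.98659140e-02 -3.72462639e-01  1.58466056e-05
 -1.29786075e+00 -2.18253875e+00]
shift cm [-0.98  0.02 10.27] turn [ 0.   0.  -0.1]
shift cm [-9.800e-01  2.000e-02  2.107e+01] turn [ 0.   0.  -0.1]
wrist cover_hinge 0.58 [-0.5 -3.5 45.3]
wrist cover_ledge 0.74 [ 24.6  -2.6 113.9]
wrist cover_edge 0.58 [ 39.9  -5.9 152.6]
```

Call:
{"api": "arm_command", "payload": {"series": [[0,-1,0,5,0,0,0],[0,-1,0,10,0,0,0],[0,-1,0,15,0,0,0],[0,-1,0,18,0,0,0],[0,-1,0,20,0,0,0],[0,-1,0,21.4,0,0,0],[0,-2,0,21.4,0,0,0],[0,-3,0,21.4,0,0,0],[0,-3.5,0,21.4,0,0,0],[0,-3.5,0,21.4,0,0,0]]}}

```text
t: 4.2
position: [0.4206, -0.0181, 0.0893]
ee_rot: [0.001, 0.106, 0.994, 0.0]
force: [-0.2, 0.2, -0.6]
finger_gap: 0.0007
grip_force: 0.0
```

```bash
python3 - <<'E'
from h import *
rel()
import cv2
d=cams.get_image('side')['img'][120:260,260:460];cv2.imwrite('pics/s1.png',cv2.resize(d,None,fx=4,fy=4,interpolation=2))
E
```

```text
t 4.2 along mm 6.7 lat 1.1 z 89.3 F box [-0.3  0.1 -0.6]
```

View pics/s1.png

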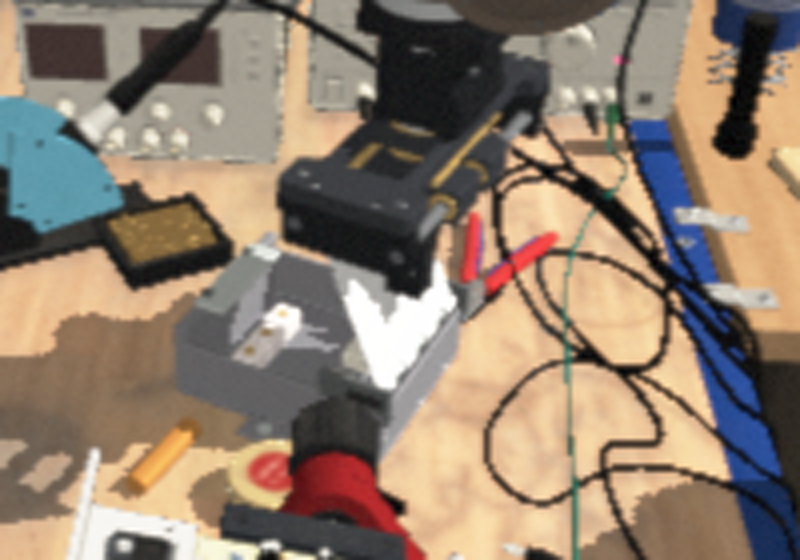

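The fingertips are at (410,280) in the crop, just behind the cover's outer face, and the cover is still up. Next I follow its arc down.

Call:
{"api": "arm_command", "payload": {"series": [[0,-0.5,0,0.2,0,0,0],[0,-0.97,0,0.43,0,0,0],[0,-1.35,0,0.7,0,0,0],[0,-1.7,0,0.96,0,0,0],[0,-2.0,0,1.3,0,0,0],[0,-2.3,0,1.62,0,0,0],[0,-2.55,0,2.0,0,0,0],[0,-2.77,0,2.4,0,0,0],[0,-2.93,0,2.8,0,0,0],[0,-3.0,0,3.2,0,0,0],[0,-3.0,0,3.2,0,0,0]]}}

```text
t: 5.35
position: [0.4489, -0.0244, 0.0562]
ee_rot: [0.0, 0.106, 0.994, -0.0]
force: [-0.0, 2.4, 2.7]
finger_gap: 0.0003
grip_force: 1.3
```

```bash
python3 - <<'E'
from h import *
rel()
for c in ['top','side']:
    img,w=cloud(c);d=w[...,:2]-H;a=d@bx;l=d@by;z=w[...,2]
    for a0 in range(0,125,6):
        k=(abs(a*1e3-a0)<3)&(abs(l)>.018)&(abs(l)<.045)&(z>.03)&(z<.11)
        if k.sum()>3:print(c,a0,k.sum(),np.round(np.percentile(z[k],[20,50,80])*1e3,1))
import cv2
cv2.imwrite('pics/s2.png',cv2.resize(img[120:260,260:460],None,fx=4,fy=4,interpolation=2))
E
```

```text
t 5.35 along mm 35.7 lat 0.9 z 56.2 F box [-0.5  2.3  2.7]
top 120 10 [55.1 55.6 56.2]
side 0 34 [47.2 48.8 49.7]
side 6 36 [47.9 48.3 49.2]
side 12 42 [49.1 49.8 50.8]
side 18 39 [50.2 51.2 51.9]
side 24 39 [50.9 51.6 52.5]
side 30 32 [52.6 53.2 54. ]
side 36 24 [53.7 54.5 55.1]
side 42 23 [54.2 55.6 56.6]
side 48 16 [56.3 57.  57.8]
side 54 22 [57.3 58.1 59.6]
side 60 20 [58.2 58.8 59.6]
side 66 22 [59.9 60.8 62.7]
side 72 25 [60.8 62.5 65.1]
side 78 21 [62.3 63.2 65.7]
side 84 20 [62.9 63.7 64.7]
side 90 10 [63.2 64.  65.1]
side 96 8 [65.3 66.  66.3]
side 102 6 [66.7 66.8 67. ]
side 108 9 [54.  54.4 54.6]
side 114 13 [54.1 54.9 55.9]
side 120 42 [36.1 42.3 53.7]
```

View pics/s2.png

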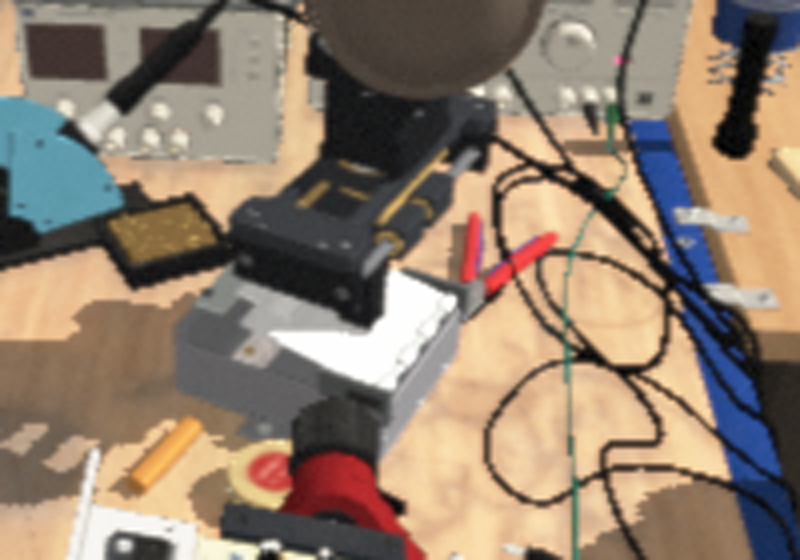

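The cover is folded to about 0.19 rad with its edge just short of the lip, around (275,335) in the crop. Next, press it flat.

Call:
{"api": "arm_command", "payload": {"series": [[0,-0.05,0,0.3,0,0,0],[0,-0.1,0,0.6,0,0,0],[0,-0.1,0,0.8,0,0,0],[0,-0.1,0,0.9,0,0,0],[0,-0.1,0,0.9,0,0,0]]}}

```text
t: 5.95
position: [0.45, -0.0245, 0.0481]
ee_rot: [0.001, 0.106, 0.994, 0.0]
force: [-0.2, 2.7, 8.3]
finger_gap: 0.0003
grip_force: 4.0
```

```bash
cat > m.py <<'E'
from h import *
rel()
img,w=cloud('side');d=w[...,:2]-H;a=d@bx;l=d@by;z=w[...,2]
for a0 in list(range(0,96,12))+list(range(90,124,3)):
    k=(abs(a*1e3-a0)<2)&(abs(l)>.018)&(abs(l)<.029)&(z>.03)&(z<.11)
    if k.sum()>2:print(a0,k.sum(),np.round(np.median(z[k])*1e3,1),end='; ')
E
python3 m.py
```

```text
t 5.95 along mm 36.9 lat 1.0 z 48.1 F box [-0.8  2.6  8.3]
0 7 49.1; 12 10 46.9; 24 8 47.3; 48 6 47.6; 60 5 47.4; 72 6 51.6; 84 4 46.4; 90 4 45.7; 93 5 45.8; 96 6 45.9; 99 5 46.3; 102 5 46.9; 105 6 46.9; 108 4 53.0; 111 8 54.1; 114 5 54.7; 117 3 53.5; 120 9 53.8; 123 13 36.5;
```

Call:
{"api": "arm_command", "payload": {"series": [[0,-0.5,0,0,0,0,0],[0,-1.0,0,0,0,0,0],[0,-1.5,0,0,0,0,0],[0,-2.0,0,0,0,0,0],[0,-2.3,0,0,0,0,0],[0,-2.6,0,0,0,0,0],[0,-2.8,0,0,0,0,0],[0,-2.8,0,0,0,0,0]]}}

```text
t: 6.8
position: [0.4703, -0.0317, 0.0472]
ee_rot: [-0.007, 0.107, 0.994, -0.002]
force: [-13.1, 5.2, 17.8]
finger_gap: 0.0005
grip_force: 9.0
```

```bash
python3 m.py
```

```text
t 6.8 along mm 58.1 lat -1.7 z 47.2 F box [-13.9   2.3  17.8]
12 11 48.8; 24 9 46.8; 36 10 47.2; 48 6 46.8; 60 4 46.5; 72 4 46.3; 84 7 50.6; 90 7 49.7; 93 6 50.5; 99 4 47.2; 102 3 47.1; 105 5 46.2; 108 10 47.2; 111 10 53.1; 114 5 54.9; 117 5 54.1; 120 5 54.1; 123 9 37.0;
```

Call:
{"api": "arm_command", "payload": {"series": [[0,-0.3,0,-0.05,0,0,0],[0,-0.6,0,-0.05,0,0,0],[0,-0.8,0,-0.05,0,0,0],[0,-0.8,0,-0.05,0,0,0]]}}

```text
t: 7.25
position: [0.4794, -0.0337, 0.0473]
ee_rot: [-0.006, 0.106, 0.994, -0.002]
force: [-8.8, 0.8, 9.9]
finger_gap: 0.0005
grip_force: 5.8
```

```bash
python3 m.py; python3 - <<'E'
from h import *
import cv2
img,_=cloud('top');cv2.imwrite('pics/t2.png',cv2.resize(img[150:280,280:420],None,fx=4,fy=4,interpolation=2))
E
```

```text
t 7.25 along mm 67.4 lat -1.7 z 47.3 F box [-8.8 -1.   9.9]
12 8 48.4; 24 11 46.9; 36 13 46.8; 48 10 47.3; 60 8 46.7; 72 3 47.2; 84 9 50.7; 90 7 49.8; 93 7 49.3; 96 4 46.5; 99 4 46.5; 102 3 45.9; 105 3 45.3; 108 11 47.1; 111 10 48.1; 114 6 53.4; 120 4 54.2; 123 12 41.1;
```

View pics/t2.png

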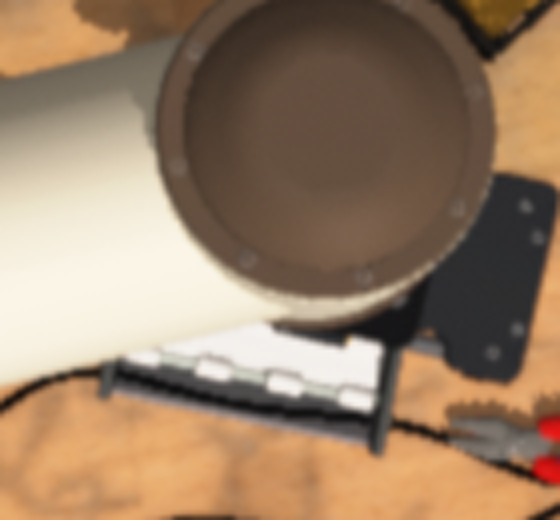

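The top crop shows the hinge knuckles (150–360, 355–395) moved forward from the back of the lugs. I'll keep pushing until the pin meets its stop.

Call:
{"api": "arm_command", "payload": {"series": [[0,-0.2,0,0,0,0,0],[0,-0.4,0,0,0,0,0],[0,-0.5,0,0,0,0,0],[0,-0.5,0,0,0,0,0]]}}

```text
t: 7.75
position: [0.4843, -0.0347, 0.0472]
ee_rot: [-0.005, 0.106, 0.994, -0.002]
force: [-8.0, 1.0, 10.6]
finger_gap: 0.0004
grip_force: 5.3
```

```bash
python3 -c "from h import *;rel()"
```

```text
t 7.75 along mm 72.5 lat -1.7 z 47.2 F box [-8.1 -0.7 10.6]
```

Call:
{"api": "arm_command", "payload": {"series": [[0,-0.2,0,0,0,0,0],[0,-0.3,0,0,0,0,0],[0,-0.4,0,0,0,0,0],[0,-0.4,0,0,0,0,0]]}}

```text
t: 8.15
position: [0.4852, -0.0354, 0.0467]
ee_rot: [-0.009, 0.107, 0.994, -0.002]
force: [-13.4, 5.8, 13.9]
finger_gap: 0.0003
grip_force: 9.1
```

```bash
python3 -c "from h import *;rel()"
```

```text
t 8.15 along mm 73.5 lat -2.2 z 46.7 F box [-14.3   2.8  13.9]
```

Call:
{"api": "arm_command", "payload": {"series": [[0,-0.2,0,0,0,0,0],[0,-0.4,0,0,0,0,0],[0,-0.4,0,0,0,0,0]]}}

```text
t: 8.45
position: [0.4855, -0.0361, 0.046]
ee_rot: [-0.012, 0.108, 0.994, -0.003]
force: [-19.4, 10.0, 18.9]
finger_gap: 0.0004
grip_force: 14.0
```

```bash
python3 m.py
```

```text
t 8.45 along mm 73.9 lat -2.8 z 46.0 F box [-21.    5.7  18.9]
12 8 48.2; 24 8 47.3; 36 9 47.1; 48 9 46.2; 60 7 46.0; 72 5 47.1; 84 7 48.3; 90 8 50.0; 93 5 49.5; 96 4 46.3; 99 4 46.3; 102 6 46.5; 105 6 45.8; 108 6 46.4; 111 7 53.1; 114 7 51.6; 117 5 54.4; 120 3 54.6; 123 11 37.1;
```

The force rises with no further travel, so the pin is home. Back off the ledge, then lift gently.

Call:
{"api": "arm_command", "payload": {"series": [[0,0.5,0,0,0,0,0],[0,1.0,0,0,0,0,0],[0,1.4,0,0,0,0,0],[0,1.4,0,-0.2,0,0,0],[0,1.4,0,-0.4,0,0,0],[0,1.4,0,-0.6,0,0,0],[0,1.4,0,-0.9,0,0,0],[0,1.4,0,-1.5,0,0,0],[0,1.4,0,-3,0,0,0],[0,1.4,0,-6,0,0,0],[0,1.4,0,-10,0,0,0],[0,3,0,-15,0,0,0],[0,6,0,-18,0,0,0],[0,9,0,-20,0,0,0],[0,9,0,-20,0,0,0],[0,9,0,-20,0,0,0],[0,9,0,-20,0,0,0]]}}

```text
t: 10.2
position: [0.4092, -0.0161, 0.2475]
ee_rot: [-0.001, 0.106, 0.994, -0.0]
force: [-0.6, -0.2, 0.4]
finger_gap: 0.0005
grip_force: 0.0
```

```bash
python3 m.py; python3 - <<'E'
from h import *
import cv2
img,w=cloud('top');cv2.imwrite('pics/t3.png',cv2.resize(img[140:290,270:450],None,fx=4,fy=4,interpolation=2))
for c in ['top','side']:
  if c=='side':cams.get_image(c)
  for n in ['cover_hinge','cover_ledge','cover_edge','lip_edge','solder_tin','fuse_tube','pliers']:
    for r in place_of(c,n)[:1]:
        p=np.array(r['point']);print(c,n,round(r['conf'],2),np.round(p,3),np.round([(p[:2]-H)@bx*1e3,(p[:2]-H)@by*1e3],1))
E
```

```text
t 10.2 along mm -4.8 lat 0.7 z 247.5 F box [-0.5 -0.4  0.4]
12 11 48.3; 24 10 47.8; 36 8 47.9; 48 9 48.2; 60 8 49.3; 72 8 48.9; 84 12 53.8; 90 9 54.6; 93 10 54.1; 96 4 51.4; 99 9 50.2; 102 9 50.7; 105 6 50.4; 108 11 51.1; 111 12 53.5; 114 9 54.3; 117 11 54.7; 120 13 54.8; 123 16 53.8; top cover_ledge 0.7 [ 0.494 -0.038  0.051] [82.9 -3.3]
top cover_edge 0.87 [ 0.536 -0.047  0.051] [125.2  -3.3]
top lip_edge 0.76 [ 0.528 -0.042  0.052] [116.9   0.3]
top solder_tin 0.46 [0.469 0.083 0.004] [ 32.7 109.8]
top fuse_tube 0.73 [ 0.534  0.075 -0.002] [ 98.1 116.2]
top pliers 0.88 [ 0.398 -0.17  -0.002] [  16.7 -152.6]
side cover_hinge 0.59 [ 0.426 -0.023  0.046] [13.3 -2.3]
side cover_ledge 0.78 [ 0.493 -0.034  0.052] [80.5  1.1]
side cover_edge 0.78 [ 0.535 -0.041  0.052] [122.9   3.2]
side lip_edge 0.52 [ 0.522 -0.043  0.05 ] [110.7  -1.6]
side solder_tin 0.61 [ 0.472  0.082 -0.004] [ 35.9 110.1]
side fuse_tube 0.48 [0.538 0.075 0.005] [101.9 117. ]
side pliers 0.48 [ 0.396 -0.17   0.003] [  14.8 -152.1]
```

View pics/t3.png

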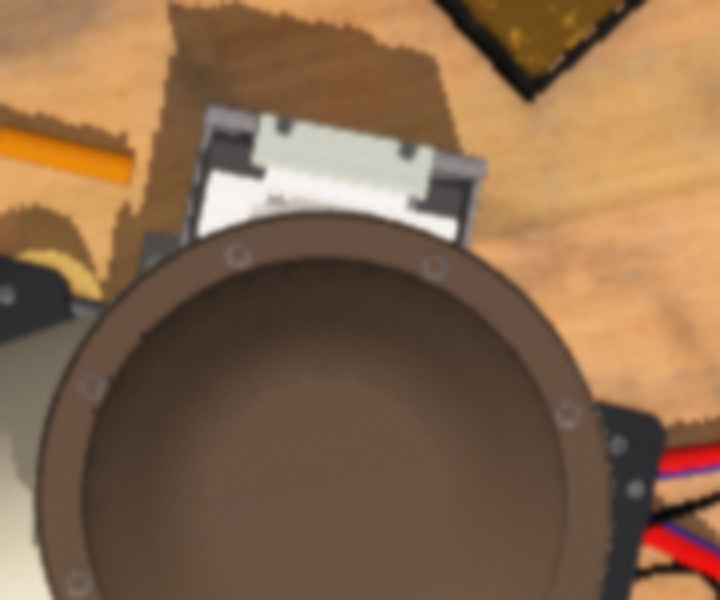

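The tongue is tucked beneath the lip (255–435, 120–200). The cover is down at about 0.03 rad, the pin is about 13 mm forward and the bystanders haven't moved. Handing in.

```bash
python3 -c "
from cell import bot
print(bot.hand_in())"
```

```text
the job is handed in; nothing more can be done
None
```

The cover is shut and held down by the lip alone: the last look put it at about 0.03 rad, the hinge pin about 13 mm forward and the edge roughly 10 mm under the lip, with tin, tube and pliers unmoved; the job is handed in, but no verdict was returned.

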